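Put the tube shaker's drive selector into gear

TASK

Take the tube shaker out of park: pull its sprung selector knob up, turn it clockwise until the pointer is in the arc between the two steel ribs, and feel for the detent there until the knob drops fully home, then let go. Never force the knob against its stops or the detent, and leave the tube rack, bottle and tip box alone.

Things in the scene. Friction and masses are not known exactly. Their poses are not given: they have to be found in the camera images.
- shaker: Bench tube shaker, fixed: white housing 220 (x) x 380 (y) x 85 mm high with a flat deck on top. Origin: centre of its underside on the table. The vertical selector axis stands at x -10, y -115 mm in its frame; an aluminium platform with a rubber mat (top 97 mm up, 190 mm square) is centred at y +75 mm.
- selector_base: Dark steel collar fixed on the deck round the selector axis, 83 mm across, 16 mm high; origin on the axis at deck level (85 mm above the table), axes as the shaker's. It holds the detent ring, out of sight under the knob, and a stop that ends the pull at about 14 mm. Forces between the knob and the collar with its ring and stop must stay below 40 N.
- selector_knob: Black knob: round skirt 78 mm across, 8 mm thick, on it a straight grip bar 60 mm long, 14 mm wide, its top 38 mm above the skirt's underside, with a small white pointer nose at its +x end. Origin on the axis at the skirt's underside, 17 mm above the deck when home; x along the bar to the pointer, z up. Turning it needs about 0.03 N m, some more while it rests on the ring.
- knob_grip (a point): Point on the knob's axis inside the grip bar, 25 mm above the skirt's underside (13 mm below the bar's top): the height to grip. Axes as the knob's.
- selector_lift (a joint): Knob's height, m: 0 fully home, above 0.0085 its pin is clear of the ring, stop at about 0.014. A spring draws it down with 5 N at home, 8 N at 12 mm; its weight adds 2 N. Between park slot and detent the flat-ended pin (6 mm square, 28.5 mm off the axis) rests on the smooth ring and the knob stays 8.5 mm high; turned over the detent (a notch 8 mm wide) it drops to 0.
- selector_turn (a joint): Turn of the knob, rad, clockwise from above; 0 has the pointer along the shaker's +x. Starts in the wide park slot between -0.10 and 0.10; that slot ends before 0.60. The detent lies somewhere between 0.75 and 1.20, different every time and not visible; the pin drops in only within about 0.04 rad of it. No other slot or detent past 0.60; turning ends at 1.55.
- tube_rack: Blue rack, 130 x 90 x 76 mm, with capped tubes, standing loose on the shaker's platform; origin at the centre of its underside. To be left alone.
- bottle: Amber bottle, 60 mm across, 130 mm high, loose on the table to the right; origin at the centre of its underside. To be left alone.
- tip_box: Grey box with clear lid, 120 x 85 x 65 mm, loose on the table to the left; origin at the centre of its underside. To be left alone.
- rib_first (a point): Top middle of the first of two steel ribs, 16 x 6 x 5 mm, lying radially on the deck 52 mm from the selector axis, at a clockwise angle (from above) of 0.70 rad from the shaker's +x: the pointer's arc begins here.
- rib_second (a point): Top middle of the second, equal rib, at a clockwise angle of 1.25 rad: the arc ends here.

How it is judged:
By the outcome, as a careful person would: the job done as asked, in the order asked, and still so for the second after the job is handed in, with the robot touching nothing.
It also fails if it takes over 58 s, if anything falls off the work surface, if the arm or the gripper's body presses on something with over 40 N, if the wrist force passes 120 N, or if a joint passes its speed limit or range.

ROBOT

A 6-joint arm with a two-finger parallel gripper is mounted at the origin on the work surface. World frame = base frame: x ahead of the robot, y to its left, z up, the work surface at z = 0. Lengths are in mm, angles in rad, forces in N, time in s.
With the tool pointing down it reaches from about 400 to 925 mm from the base axis. Payload 12.5 kg.
Tool frame: the origin (TCP) lies on the centre line of the jaws, within the pads' length; the fingertips stand 14 mm ahead of it and the grasp point (between the pads) lies 5 mm behind it; z points along the fingers, y is the direction in which the jaws open and shut (so a half turn about z gives the same grasp; the last joint's range is limited). The gripper opens to 95 mm and grips with 3 to 60 N. Pads are 20 mm wide; open, the fingers measure 119 mm over their backs; the gripper's body (75 mm by 180 mm) begins 59 mm behind the grasp point.
Start: joints at [-1.297, 0.491, 1.559, -0, 1.092, -0.106], TCP at [231.733, -580.47, 228.661] pointing down, gripper open.
Joint ranges: [-3.1, 3.1], [-0.84, 2.19], [0.05, 2.79], [-1.13, 4.28], [0.06, 2.93], [-2.69, 2.69]. Speed limits (rad/s): [2.22, 2.22, 2.79, 3.14, 3.14, 3.14].

INTERFACE

Orientations are given as [roll, pitch, yaw] about the fixed x, y, z axes, in that order (R = Rz(yaw) Ry(pitch) Rx(roll)).
In Python, from cell import * gives the robot as it stands.
- The arm moves only by the tool play_rows, never from a script. Its argument "moves" is a list of rows, each a list of 7 numbers: the shift along the tool's x, y, z in m, then the turn, a rotation vector about the tool's x, y, z in rad, then the opening in per cent of the stroke, from 0 (shut) to 100 (fully open). In form: [[tx, ty, tz, ax, ay, az, claw], ...]. A call has 1 to 8 rows; each row shifts and turns the pose as measured when the row begins, along the tool's axes as they then stand; what a row does not reach is not made up. A row lasts 1/10 s, in which the tool goes at most 50 mm and 8.59 degrees, less where a joint would pass 70% of its speed; a pose out of reach is approached as far as the arm can. A call is refused whole if a number of a shift passes 0.05 or a number of a turn 0.15, either way. A call with a gripper value outside its range is refused whole. The fingers move at their own pace and stop on an object; the grip force is fixed at half the most. Time passes only in rows, so rows that do not move let the fingers close. It gives the time, the measured TCP pose, the force and the opening at its end, in the units of the state.
- state(): the state, without advancing time (a new reading comes with each control period).
- read_camera(name): name is "side" or "top"; returns a dict with "img" (384x512x3 uint8, red, green, blue), "fx", "fy", "cx", "cy" (pixels), "R" (3x3) and "t" (3): a world point X has camera coordinates R X + t. Camera axes: x right, y down, z forward; pixel columns grow to the right and rows downward; lengths in mm; the calibration is good to about 2 mm. A picture is of the moment at which its call begins. There is no depth.
- job_done(): hands the job in, once; it reports no verdict.
The state is a dict: "t": time; "joints": joint angles; "qvel": joint speeds; "tau": joint torques, N m; "eef_pos": TCP position; "tcp_rot": TCP orientation; "ft_force": force on the tool from outside, world axes, zero at the start; "moment": the same for the moment, N m; "opening": opening from 0.0 (shut) to 1.0 (fully open).
Only numpy, scipy, OpenCV 4.12 (cv2) and the standard library are available. Lean on these libraries where they do the work, as an engineer would, in place of code of your own. Each camera call takes 0.05 s, during which the arm holds its last target.

## Working session

There is one attempt and no reset: what is moved stays moved. The work goes in short steps, Python scripts to look and compute and a tool call to move; the robot and the scene stay as the last step left them, time stands still between calls to the robot, and variables do not carry over. Pictures are saved under pics/ and viewed, and the job is handed in when it is done.

Besides the shell and the picture viewer there is one more tool, called after "Call:" in YAML: its name, and indented under it one key for each argument. play_rows: Moves the arm, as the interface text tells. Its arguments: {"type":"object","properties":{"moves":{"type":"array"}},"required":["moves"]}

```bash
mkdir -p pics; ls; python3 - <<'E'
from cell import *
import cv2
s=state();print(s)
for n in("side","top"):
    c=read_camera(n);print(n,c["fx"],c["fy"],c["cx"],c["cy"],c["R"],c["t"])
    cv2.imwrite(f"pics/{n}0.png",cv2.resize(c["img"][:,:,::-1],(800,600),interpolation=cv2.INTER_CUBIC))
    cv2.imwrite(f"pics/{n}0raw.png",c["img"][:,:,::-1])
E
```

```text
pics
{'t': 0.0, 'joints': array([-1.29662427e+00,  4.91571732e-01,  1.55944279e+00,  2.15888989e-05,
        1.09169381e+00, -1.05618543e-01]), 'qvel': array([ 0.00029475,  0.00133255, -0.00015318, -0.00061132,  0.00011935,
       -0.00018809]), 'tau': array([-1.92007203e-03, -6.12655520e+01, -2.58186686e+01,  6.92309439e-02,
        4.82158398e-02, -3.83868348e-05]), 'eef_pos': array([ 231.65804241, -580.24228252,  228.05646847]), 'tcp_rot': array([-3.14048521e+00, -1.36657598e-04,  3.79780560e-01]), 'ft_force': array([-0.8116775 , -0.04269074, -1.25923754]), 'moment': array([0.04598328, 0.06491853, 0.00208717]), 'opening': 1.003665014644846}
side 400.65365993052876 400.65365993052876 256.0153473783826 194.97705142232195 [[-0.71313101 -0.70072688 -0.02063968]
 [-0.42694404  0.457477   -0.78002153]
 [ 0.55602423 -0.54744555 -0.6254122 ]] [ 457.27228123  294.81720591 1026.9034002 ]
top 433.2098379177216 433.2098379177216 256.71078189667327 190.7915356053126 [[ 0.03014101 -0.9995293  -0.00571748]
 [-0.97840426 -0.02833278 -0.20474949]
 [ 0.20449112  0.01176536 -0.97879771]] [  51.68819541  599.87630355 1300.12384306]
```

View pics/side0.png

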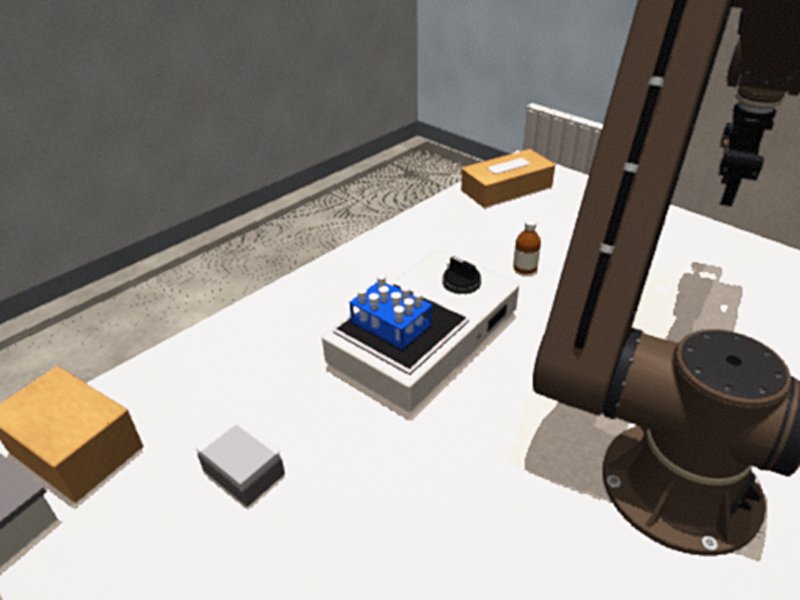

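View pics/top0.png

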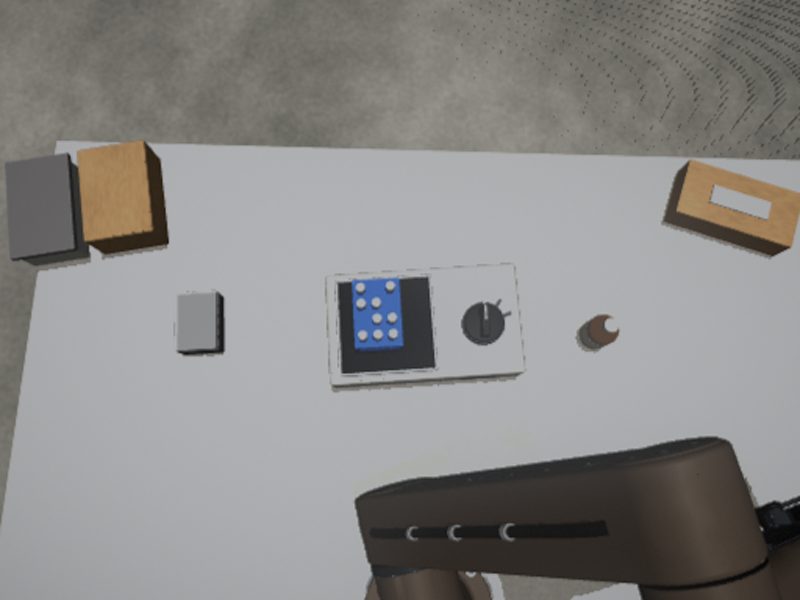

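```bash
python3 - <<'E'
import cv2
t=cv2.imread("pics/top0raw.png")
cv2.imwrite("pics/topA.png",cv2.resize(t[160:260,200:345],None,fx=5.5,fy=5.5,interpolation=cv2.INTER_CUBIC))
s=cv2.imread("pics/side0raw.png")
cv2.imwrite("pics/sideA.png",cv2.resize(s[145:275,200:350],None,fx=4.5,fy=4.5,interpolation=cv2.INTER_CUBIC))
E
```

```text
(no output)
```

View pics/topA.png

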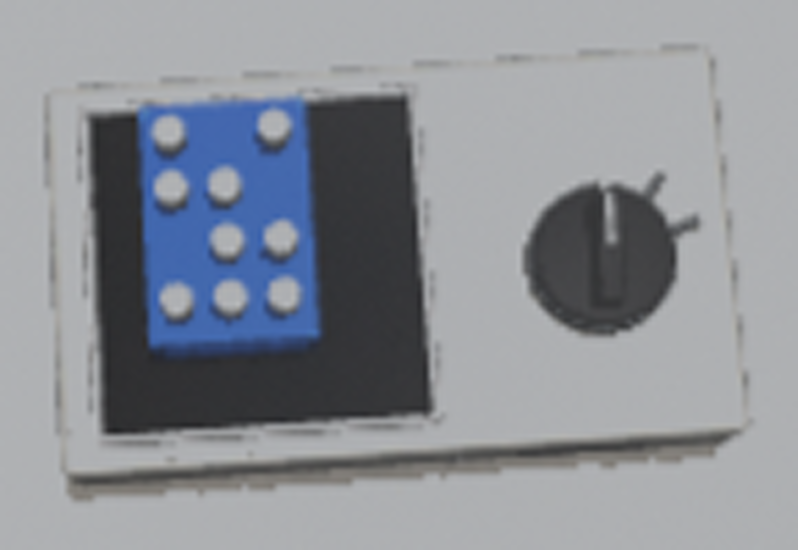

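View pics/sideA.png

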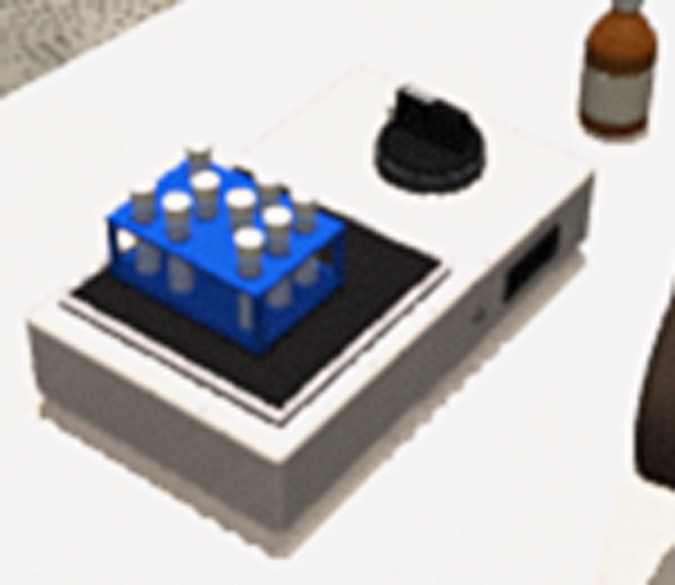

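```bash
cat > h.py <<'E'
import numpy as np,cv2
from scipy.optimize import least_squares
def proj(c,X):
    X=np.atleast_2d(X)@c["R"].T+c["t"]; return np.c_[c["fx"]*X[:,0]/X[:,2]+c["cx"],c["fy"]*X[:,1]/X[:,2]+c["cy"]]
def sh(p,X):
    X=np.atleast_2d(X).astype(float);c,s=np.cos(p[2]),np.sin(p[2])
    return np.c_[p[0]+c*X[:,0]-s*X[:,1],p[1]+s*X[:,0]+c*X[:,1],X[:,2]]
E
python3 - <<'E'
from cell import *
from h import *
T=read_camera("top");S=read_camera("side")
print("cams",-T["R"].T@T["t"],-S["R"].T@S["t"])
C=np.array([[110,190,85],[110,-190,85],[-110,-190,85],[-110,190,85]])
tp=(np.array([[45,92],[712,47],[745,428],[67,472]])+.5)/5.5-.5+[200,160]
sp=(np.array([[28,322],[365,62],[595,178],[278,462]])+.5)/4.5-.5+[200,145]
for w in((1,1),(1,0),(0,1)):
    f=lambda p:np.r_[w[0]*(proj(T,sh(p,C))-tp).ravel(),w[1]*(proj(S,sh(p,C))-sp).ravel()]
    r=least_squares(f,[700,0,0]);print(w,r.x,np.round(r.fun,1), sh(r.x,[-10,-115,0]))
    if w==(1,1):p=r.x
# overlay
a=np.linspace(0,6.283,60)
def draw(c,off,sc,name):
    im=c["img"][:,:,::-1][off[1]:off[1]+90,off[0]:off[0]+120]
    im=cv2.resize(im,None,fx=sc,fy=sc,interpolation=cv2.INTER_CUBIC)
    def pl(X,col,closed=True):
        q=((proj(c,sh(p,X))-off+.5)*sc-.5)
        cv2.polylines(im,[np.round(q).astype(int)],closed,col,1)
    ax=np.array([-10,-115,0])
    pl(C,(0,255,0))
    pl(ax+np.c_[39*np.cos(a),39*np.sin(a),0*a+110],(0,0,255))
    pl(ax+[[30,7,140],[30,-7,140],[-30,-7,140],[-30,7,140]],(255,0,255))
    for g in(.7,1.25): pl(ax+[[44*np.cos(g),-44*np.sin(g),90],[60*np.cos(g),-60*np.sin(g),90]],(0,255,255),False)
    cv2.imwrite(name,im)
draw(T,np.array([235,160]),6,"pics/ovT.png");draw(S,np.array([235,140]),6,"pics/ovS.png")
E
```

```text
cams [ 319.49981744   53.36359989 1395.6781324 ] [-119.01768039  747.72458946  881.63963585]
(1, 1) [5.44863081e+02 2.46201459e+01 9.36653342e-02] [-0.4 -0.5 -0.1 -0.   1.1  1.1 -1.4  1.2 -1.5 -1.5 -1.1  0.5  1.5 -2.8
  0.2  0.2] [[545.66268502 -90.81104849   0.        ]]
(1, 0) [5.46410383e+02 2.40543977e+01 9.57396137e-02] [-0.2 -0.9  0.  -0.6  1.3  0.5 -1.1  0.8 -0.  -0.  -0.   0.   0.  -0.
  0.  -0. ] [[547.44942199 -91.37488973   0.        ]]
(0, 1) [5.41919137e+02 2.65580889e+01 9.00267610e-02] [-0.   0.  -0.   0.   0.   0.  -0.   0.  -1.5 -0.9 -0.7  1.   2.  -2.1
  0.2  1.1] [[542.29873223 -88.87525077   0.        ]]
```

View pics/ovT.png

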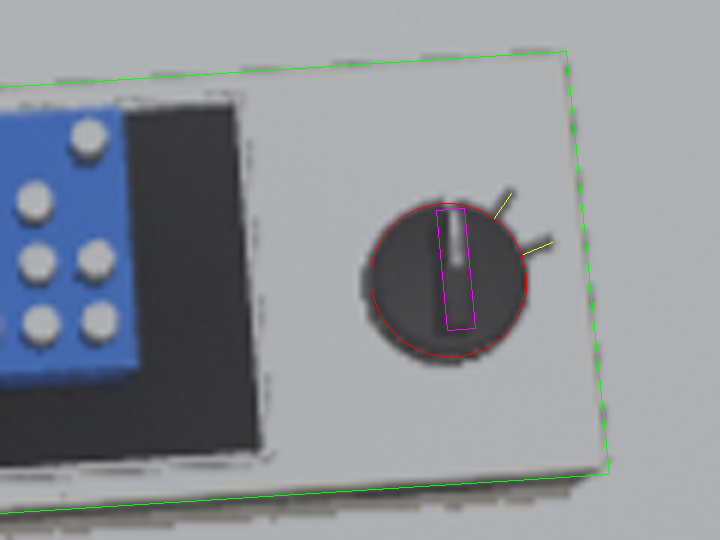

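View pics/ovS.png

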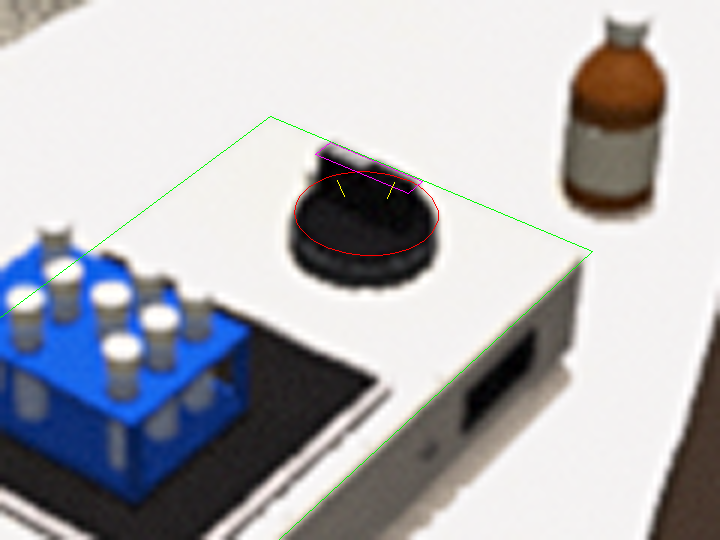

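The deck and knob fit the model to about 1 px. The axis is near (546, -91), yaw is about 0.094, and the pointer is at roughly turn 0. I'll move over the knob first.

Call:
play_rows:
  moves:
    - [0, 0, 0, 0, 0, 0.143, 100]
    - [0, 0, 0, 0, 0, 0.143, 100]
    - [0.0256, -0.0327, 0, 0, 0, 0, 100]
    - [0.0256, -0.0327, 0, 0, 0, 0, 100]
    - [0.0256, -0.0327, 0, 0, 0, 0, 100]
    - [0.0256, -0.0327, 0, 0, 0, 0, 100]
    - [0.0256, -0.0327, 0, 0, 0, 0, 100]
    - [0.0256, -0.0327, 0, 0, 0, 0, 100]

```text
t: 1.0
eef_pos: [370.0, -368.5, 226.3]
tcp_rot: [-3.139, 0.001, 0.074]
ft_force: [0.4, -0.2, -0.8]
opening: 0.999
```

Call:
play_rows:
  moves:
    - [0.0245, -0.033, 0, 0, 0, 0, 100]
    - [0.0245, -0.033, 0, 0, 0, 0, 100]
    - [0.0245, -0.033, 0, 0, 0, 0, 100]
    - [0.0245, -0.033, 0, 0, 0, 0, 100]
    - [0.0245, -0.033, 0, 0, 0, 0, 100]
    - [0.0245, -0.033, 0, 0, 0, 0, 100]
    - [0.0245, -0.033, 0, 0, 0, 0, 100]
    - [0, 0, 0, 0, 0, -0.02, 70]

```text
t: 1.8
eef_pos: [530.3, -110.8, 226.8]
tcp_rot: [-3.139, 0.0, 0.098]
ft_force: [0.1, 0.1, 0.4]
opening: 0.956
```

Call:
play_rows:
  moves:
    - [0.0176, -0.0182, 0.02, 0, 0, 0, 45]
    - [0, 0, 0.02, 0, 0, 0, 45]
    - [0, 0, 0.01, 0, 0, 0, 45]
    - [0, 0, 0, 0, 0, 0, 45]
    - [0, 0, 0, 0, 0, 0, 45]
    - [0, 0, 0, 0, 0, 0, 45]

```text
t: 2.4
eef_pos: [546.4, -91.2, 176.5]
tcp_rot: [-3.14, -0.001, 0.1]
ft_force: [-0.2, -0.4, -0.1]
opening: 0.479
```

```bash
cat > look.py <<'E'
import sys
from cell import *
from h import *
tag=sys.argv[1]
s=state()
for k in("t","eef_pos","tcp_rot","ft_force","moment","opening","joints"):print(k,np.round(s[k],3))
out=[]
for n,off in(("top",(240,150)),("side",(240,125))):
    c=read_camera(n);im=c["img"][:,:,::-1][off[1]:off[1]+90,off[0]:off[0]+80]
    out.append(cv2.resize(im,None,fx=5,fy=5,interpolation=cv2.INTER_CUBIC))
cv2.imwrite(f"pics/{tag}.png",np.hstack(out))
E
python3 look.py a1
```

```text
t 2.4
eef_pos [546.434 -91.245 176.473]
tcp_rot [-3.14e+00 -1.00e-03  1.00e-01]
ft_force [-0.211 -0.419 -0.089]
moment [ 0.056 -0.01   0.016]
opening 0.479
joints [-0.285  0.451  1.794  0.002  0.896  1.184]
```

View pics/a1.png

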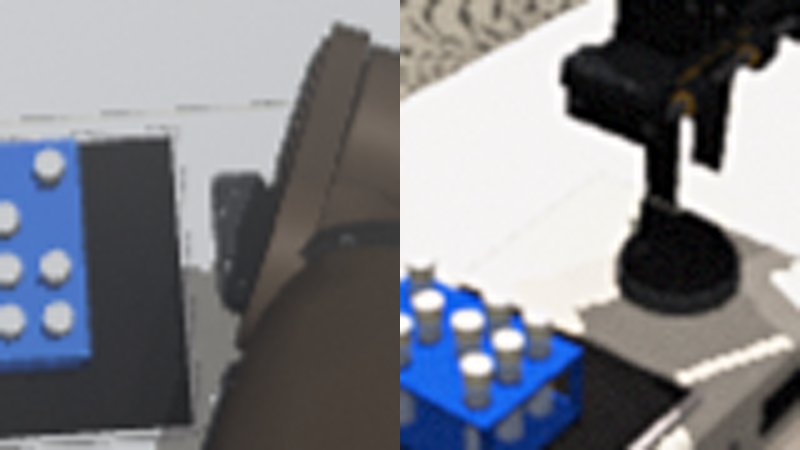

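```bash
cat > ov.py <<'E'
import sys
from cell import *
from h import *
s=state();c=read_camera("side");off=np.array([275,120]);sc=9
im=cv2.resize(c["img"][:,:,::-1][off[1]:off[1]+66,off[0]:off[0]+80],None,fx=sc,fy=sc,interpolation=cv2.INTER_CUBIC)
im=np.clip(im.astype(float)*1.8+20,0,255).astype(np.uint8)
print(np.round(s["t"],2),s["eef_pos"],s["tcp_rot"],s["opening"])
def pl(X,col,cl=True):
    q=(proj(c,X)-off+.5)*sc-.5;cv2.polylines(im,[np.round(q).astype(int)],cl,col,1)
x,y,z=s["eef_pos"];p=[x,y,s["tcp_rot"][2]];h=s["opening"]*47.5
for sg in(1,-1):
    pl(sh(p,[[10,sg*h,z+20],[10,sg*h,z-14],[-10,sg*h,z-14],[-10,sg*h,z+20]]),(0,255,0),False)
    pl(sh(p,[[10,sg*(h+12),z-14],[10,sg*h,z-14],[-10,sg*h,z-14],[-10,sg*(h+12),z-14]]),(255,255,0))
k=[float(v) for v in sys.argv[2:5]]
a=np.linspace(0,6.283,60)
pl(sh(k,np.c_[39*np.cos(a),39*np.sin(a),0*a+110]),(0,0,255))
pl(sh(k,np.c_[39*np.cos(a),39*np.sin(a),0*a+102]),(0,0,255))
pl(sh(k,[[30,7,140],[30,-7,140],[-30,-7,140],[-30,7,140]]),(255,0,255))
pl(sh(k,[[30,7,140],[30,7,110],[-30,7,110],[-30,7,140]]),(255,0,255))
cv2.imwrite(f"pics/{sys.argv[1]}.png",im)
E
python3 ov.py b1 546 -91 .094
```

```text
2.5 [546.51559423 -91.17344348 176.58430413] [-3.14047083e+00 -1.34716669e-03  1.00542712e-01] 0.4569383333794412
```

View pics/b1.png

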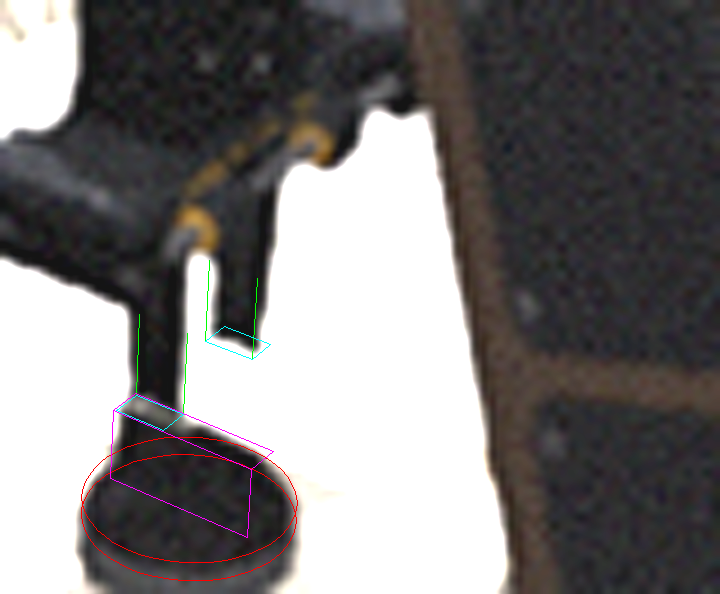

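Call:
play_rows:
  moves:
    - [0, 0, 0.02, 0, 0, 0, 40]
    - [0, 0, 0.015, 0, 0, 0, 35]
    - [0, 0, 0.008, 0, 0, 0, 30]
    - [0, 0, 0.003, 0, 0, 0, 26]
    - [0, 0, 0.002, 0, 0, 0, 24]
    - [0, 0, 0, 0, 0, 0, 22]
    - [0, 0, 0, 0, 0, 0, 22]

```text
t: 3.25
eef_pos: [548.0, -92.0, 130.4]
tcp_rot: [3.14, -0.007, 0.1]
ft_force: [-0.6, 0.6, 0.6]
opening: 0.222
```

```bash
python3 ov.py b2 546 -91 .094; python3 look.py a2
```

```text
3.25 [548.0076155  -92.00064729 130.41708992] [ 3.1404659  -0.0069446   0.09992442] 0.22234744280180593
t 3.3
eef_pos [548.019 -92.003 130.45 ]
tcp_rot [ 3.14  -0.007  0.1  ]
ft_force [ 0.013 -0.486  0.142]
moment [-0.008 -0.004  0.046]
opening 0.222
joints [-0.286  0.513  1.838  0.002  0.784  1.183]
```

View pics/b2.png

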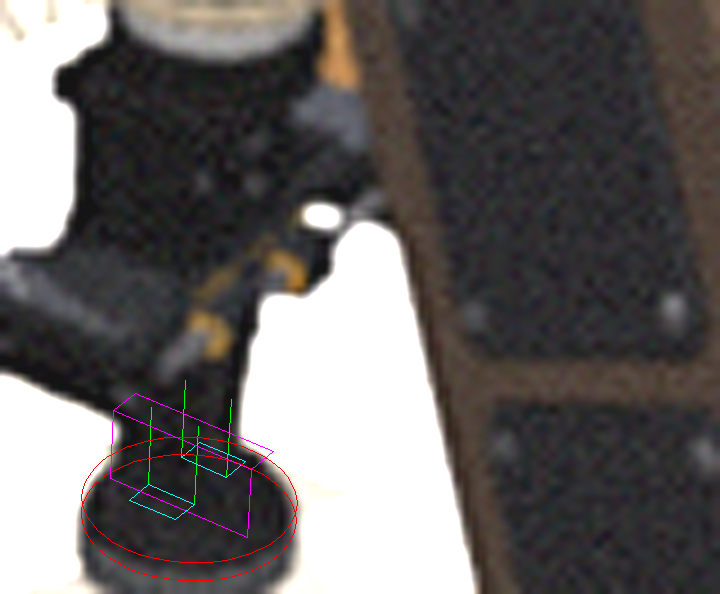

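Call:
play_rows:
  moves:
    - [-0.002, -0.001, 0.001, 0, -0.007, 0, 22]
    - [0, 0, 0.001, 0, 0, 0, 20]
    - [0, 0, 0, 0, 0, 0, 19]
    - [0, 0, 0, 0, 0, 0, 18]
    - [0, 0, 0, 0, 0, 0, 18]

```text
t: 3.9
eef_pos: [545.8, -91.1, 128.5]
tcp_rot: [3.14, 0.0, 0.1]
ft_force: [-0.5, 0.2, -0.3]
opening: 0.18
```

```bash
cat > st.py <<'E'
from cell import *
import numpy as np
s=state()
for k in("t","eef_pos","tcp_rot","ft_force","moment","opening"):print(k,np.round(s[k],4))
y=s["tcp_rot"][2];f=s["ft_force"];print("tool fx,fy",np.round([np.cos(y)*f[0]+np.sin(y)*f[1],np.sin(y)*f[0]-np.cos(y)*f[1]],2))
E
python3 st.py
```

```text
t 3.9
eef_pos [545.7735 -91.0527 128.5396]
tcp_rot [3.1403e+00 2.0000e-04 1.0010e-01]
ft_force [-0.5363  0.1936 -0.3294]
moment [ 0.0287 -0.0054  0.0168]
opening 0.1802
tool fx,fy [-0.51 -0.25]
```

Call:
play_rows:
  moves:
    - [0, 0, 0, 0, 0, 0, 16.5]
    - [0, 0, 0, 0, 0, 0, 16.5]

```text
t: 4.1
eef_pos: [545.8, -91.1, 128.5]
tcp_rot: [3.14, 0.0, 0.1]
ft_force: [0.4, -0.4, 0.6]
opening: 0.168
```

```bash
python3 st.py
```

```text
t 4.1
eef_pos [545.793  -91.0817 128.5473]
tcp_rot [3.1403e+00 2.0000e-04 1.0010e-01]
ft_force [ 0.4047 -0.4409  0.6435]
moment [ 0.0057 -0.0034  0.0017]
opening 0.1682
tool fx,fy [0.36 0.48]
```

Still no contact, so it's centred to about 1 mm. Closing now.

Call:
play_rows:
  moves:
    - [0, 0, 0, 0, 0, 0, 15]
    - [0, 0, 0, 0, 0, 0, 14]
    - [0, 0, 0, 0, 0, 0, 12]
    - [0, 0, 0, 0, 0, 0, 10]

```text
t: 4.5
eef_pos: [546.0, -91.5, 128.6]
tcp_rot: [3.14, -0.0, 0.1]
ft_force: [0.1, -1.1, -0.4]
opening: 0.146
```

```bash
python3 st.py
```

```text
t 4.5
eef_pos [546.0295 -91.5238 128.5825]
tcp_rot [ 3.1397e+00 -3.0000e-04  9.9800e-02]
ft_force [ 0.1422 -1.1393 -0.3951]
moment [-0.0952 -0.0429 -0.0013]
opening 0.1463
tool fx,fy [0.03 1.15]
```

Call:
play_rows:
  moves:
    - [0, 0, 0, 0, 0, 0, 5]
    - [0, 0, -0.003, 0, 0, 0, 5]
    - [0, 0, -0.003, 0, 0, 0, 5]

```text
t: 4.8
eef_pos: [545.9, -91.5, 133.9]
tcp_rot: [3.14, 0.0, 0.1]
ft_force: [3.2, -1.9, -7.3]
opening: 0.144
```

```bash
python3 st.py
```

```text
t 4.8
eef_pos [545.9438 -91.4788 133.927 ]
tcp_rot [3.14e+00 5.00e-04 9.98e-02]
ft_force [ 3.1792 -1.8573 -7.3   ]
moment [-0.297  -0.5386  0.006 ]
opening 0.1443
tool fx,fy [2.98 2.16]
```

Call:
play_rows:
  moves:
    - [0, 0, -0.003, 0, 0, 0, 5]
    - [0, 0, -0.003, 0, 0, 0, 5]
    - [0, 0, 0, 0, 0, 0, 5]

```text
t: 5.1
eef_pos: [546.0, -91.5, 140.1]
tcp_rot: [3.14, 0.001, 0.1]
ft_force: [3.6, -2.4, -10.0]
opening: 0.147
```

```bash
python3 st.py; python3 ov.py b3 546 -91 .094
```

```text
t 5.1
eef_pos [545.9766 -91.5135 140.072 ]
tcp_rot [3.1401e+00 8.0000e-04 9.9800e-02]
ft_force [ 3.6295 -2.4232 -9.9529]
moment [-0.2402 -0.5935  0.0171]
opening 0.1474
tool fx,fy [3.37 2.77]
5.1 [545.97661429 -91.51352618 140.07198411] [3.14010835e+00 7.54249110e-04 9.97588447e-02] 0.1474277083613731
```

View pics/b3.png

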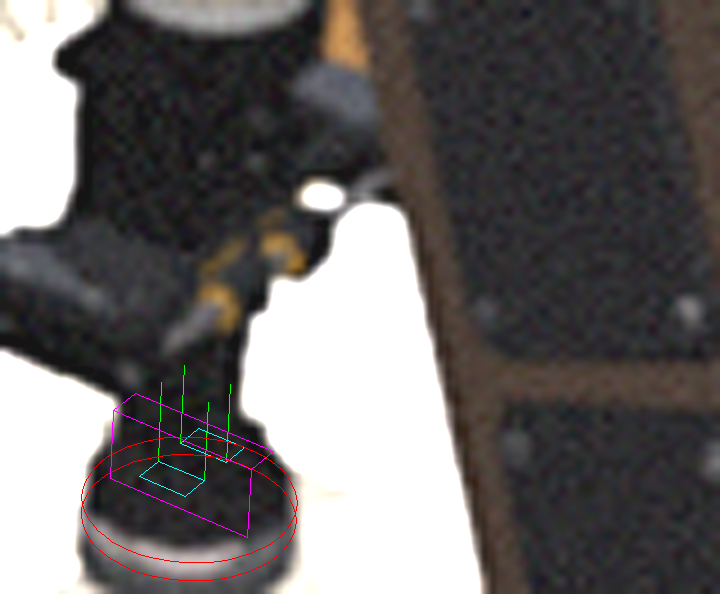

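Call:
play_rows:
  moves:
    - [0, 0, 0, 0, 0, 0.08, 5]
    - [0, 0, 0, 0, 0, 0.08, 5]
    - [0, 0, 0, 0, 0, 0, 5]

```text
t: 5.45
eef_pos: [546.0, -91.1, 139.5]
tcp_rot: [3.141, 0.001, -0.065]
ft_force: [2.6, -1.9, -9.1]
opening: 0.148
```

```bash
python3 st.py
```

```text
t 5.45
eef_pos [545.9563 -91.1452 139.5278]
tcp_rot [ 3.1406e+00  6.0000e-04 -6.5200e-02]
ft_force [ 2.5573 -1.8669 -9.1028]
moment [-0.3474 -0.616   0.0184]
opening 0.1483
tool fx,fy [2.67 1.7 ]
```

Call:
play_rows:
  moves:
    - [0, 0, -0.0005, 0, 0, 0.08, 5]
    - [0, 0, -0.0005, 0, 0, 0.08, 5]
    - [0, 0, -0.0003, 0, 0, 0.08, 5]
    - [0, 0, 0, 0, 0, 0, 5]

```text
t: 5.85
eef_pos: [546.1, -90.6, 140.4]
tcp_rot: [3.141, 0.001, -0.304]
ft_force: [2.2, -2.0, -9.2]
opening: 0.148
```

```bash
python3 st.py
```

```text
t 5.85
eef_pos [546.0567 -90.6396 140.3714]
tcp_rot [ 3.1412e+00  7.0000e-04 -3.0390e-01]
ft_force [ 2.2123 -2.0476 -9.2199]
moment [-0.2846 -0.5977  0.0143]
opening 0.1478
tool fx,fy [2.72 1.29]
```

Call:
play_rows:
  moves:
    - [0, 0, 0, 0, 0, 0.08, 5]
    - [0, 0, 0, 0, 0, 0.08, 5]
    - [0, 0, 0, 0, 0, 0.08, 5]
    - [0, 0, 0, 0, 0, 0.03, 5]
    - [0, 0, 0, 0, 0, 0, 5]

```text
t: 6.35
eef_pos: [546.3, -90.2, 140.0]
tcp_rot: [-3.141, 0.001, -0.564]
ft_force: [3.1, -0.8, -10.1]
opening: 0.145
```

```bash
python3 st.py; python3 ov.py b4 546 -91 .094
```

```text
t 6.35
eef_pos [546.314  -90.1685 139.9839]
tcp_rot [-3.1414e+00  6.0000e-04 -5.6400e-01]
ft_force [  3.0964  -0.8372 -10.0808]
moment [-0.0903 -0.636  -0.0179]
opening 0.1451
tool fx,fy [ 3.06 -0.95]
6.35 [546.31401149 -90.16847053 139.98388766] [-3.14142903e+00  5.63423585e-04 -5.64044405e-01] 0.14514732792996682
```

View pics/b4.png

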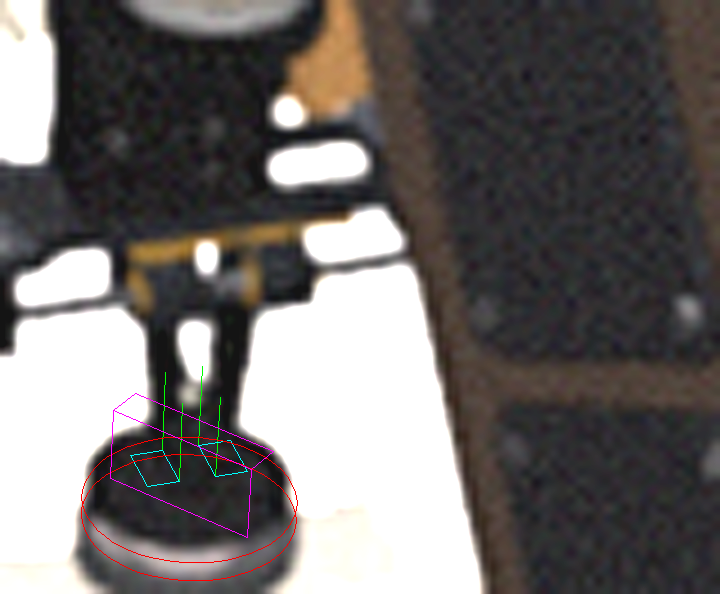

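Call:
play_rows:
  moves:
    - [0, 0, 0.001, 0, 0, 0, 5]
    - [0, 0, 0.001, 0, 0, 0, 5]
    - [0, 0, 0.001, 0, 0, 0, 5]

```text
t: 6.7
eef_pos: [546.3, -90.2, 136.9]
tcp_rot: [-3.141, 0.0, -0.558]
ft_force: [2.0, 0.3, -4.1]
opening: 0.144
```

```bash
python3 st.py
```

```text
t 6.7
eef_pos [546.3049 -90.1841 136.9174]
tcp_rot [-3.1413e+00  4.0000e-04 -5.5840e-01]
ft_force [ 1.9598  0.3136 -4.1197]
moment [ 0.0652 -0.4882 -0.0206]
opening 0.1444
tool fx,fy [ 1.5 -1.3]
```

Call:
play_rows:
  moves:
    - [0, 0, 0.0005, 0, 0, 0, 5]
    - [0, 0, 0.0003, 0, 0, 0, 5]

```text
t: 6.9
eef_pos: [546.3, -90.2, 136.7]
tcp_rot: [-3.141, 0.0, -0.558]
ft_force: [1.1, 0.1, -1.6]
opening: 0.143
```

```bash
python3 st.py
```

```text
t 6.9
eef_pos [546.3078 -90.1937 136.7264]
tcp_rot [-3.1413e+00  1.0000e-04 -5.5750e-01]
ft_force [ 1.1095  0.0708 -1.5708]
moment [ 0.0819 -0.1635 -0.0413]
opening 0.1432
tool fx,fy [ 0.9  -0.65]
```

Call:
play_rows:
  moves:
    - [0, 0, 0.0003, 0, 0, 0.03, 5]
    - [0, 0, 0.0003, 0, 0, 0.03, 5]

```text
t: 7.1
eef_pos: [546.4, -90.0, 136.6]
tcp_rot: [-3.141, -0.001, -0.62]
ft_force: [1.2, 0.7, -2.7]
opening: 0.146
```

```bash
python3 st.py
```

```text
t 7.1
eef_pos [546.3829 -90.0499 136.6437]
tcp_rot [-3.141e+00 -5.000e-04 -6.203e-01]
ft_force [ 1.2182  0.7357 -2.7398]
moment [ 0.1504 -0.3715  0.1484]
opening 0.1463
tool fx,fy [ 0.56 -1.31]
```

Call:
play_rows:
  moves:
    - [0, 0, 0.0003, 0, 0, 0.025, 5]
    - [0, 0, 0.0003, 0, 0, 0, 5]

```text
t: 7.3
eef_pos: [546.4, -90.0, 136.3]
tcp_rot: [-3.141, -0.001, -0.649]
ft_force: [0.0, -0.7, -2.5]
opening: 0.145
```

Call:
play_rows:
  moves:
    - [0, 0, 0.0003, 0, 0, 0.025, 5]
    - [0, 0, 0.0003, 0, 0, 0, 5]

```text
t: 7.5
eef_pos: [546.4, -90.0, 135.4]
tcp_rot: [-3.141, -0.001, -0.676]
ft_force: [2.4, 0.5, -7.4]
opening: 0.145
```

z fell 0.9 mm and the downward pull came back to 7 N at a turn of about 0.77, so it may be dropping into the detent. I'll follow it down without turning.

Call:
play_rows:
  moves:
    - [0, 0, 0.001, 0, 0, 0, 5]
    - [0, 0, 0.001, 0, 0, 0, 5]

```text
t: 7.7
eef_pos: [546.4, -90.0, 132.9]
tcp_rot: [-3.141, -0.0, -0.676]
ft_force: [2.5, -0.3, -6.1]
opening: 0.146
```

```bash
python3 st.py
```

```text
t 7.7
eef_pos [546.3871 -90.0048 132.8842]
tcp_rot [-3.1409e+00 -3.0000e-04 -6.7650e-01]
ft_force [ 2.5285 -0.2752 -6.0898]
moment [ 0.1299 -0.5075 -0.0746]
opening 0.1457
tool fx,fy [ 2.14 -1.37]
```

Call:
play_rows:
  moves:
    - [0, 0, 0.001, 0, 0, 0, 5]
    - [0, 0, 0.001, 0, 0, 0, 5]
    - [0, 0, 0.001, 0, 0, 0, 5]

```text
t: 8.0
eef_pos: [546.4, -90.0, 129.5]
tcp_rot: [-3.141, -0.0, -0.676]
ft_force: [2.2, 0.5, -4.5]
opening: 0.149
```

```bash
python3 st.py
```

```text
t 8.0
eef_pos [546.4302 -90.0256 129.5387]
tcp_rot [-3.1408e+00 -2.0000e-04 -6.7650e-01]
ft_force [ 2.1782  0.5499 -4.4905]
moment [ 0.1613 -0.4043 -0.1447]
opening 0.1486
tool fx,fy [ 1.35 -1.79]
```

Call:
play_rows:
  moves:
    - [0, 0, 0.0008, 0, 0, 0, 5]
    - [0, 0, 0.0005, 0, 0, 0, 5]
    - [0, 0, 0.0003, 0, 0, 0, 5]

```text
t: 8.3
eef_pos: [546.4, -90.0, 128.6]
tcp_rot: [-3.141, -0.001, -0.676]
ft_force: [1.4, 0.9, 0.1]
opening: 0.146
```

```bash
python3 st.py; python3 ov.py b5 546 -91 -.676
```

```text
t 8.3
eef_pos [546.4353 -90.0372 128.5642]
tcp_rot [-3.1407e+00 -6.0000e-04 -6.7650e-01]
ft_force [1.4154 0.9298 0.0571]
moment [ 0.2715 -0.019  -0.1042]
opening 0.1463
tool fx,fy [ 0.52 -1.61]
8.3 [546.43532001 -90.03719007 128.56418277] [-3.14068100e+00 -5.50873743e-04 -6.76450457e-01] 0.14633350316047752
```

View pics/b5.png

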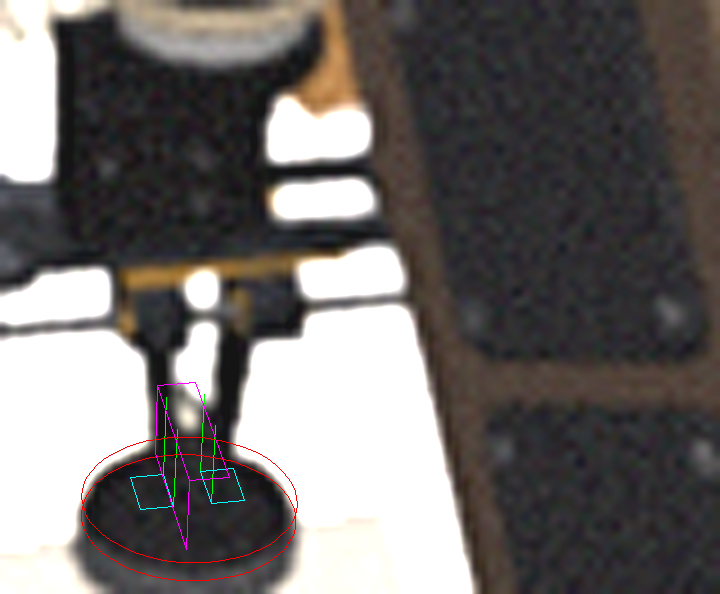

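The gripper is back at its starting height (128.6 mm) with no vertical force, and the light gap under the skirt has closed. Releasing and backing off.

Call:
play_rows:
  moves:
    - [0, 0, 0, 0, 0, 0, 18]
    - [0, 0, 0, 0, 0, 0, 25]
    - [0, 0, 0, 0, 0, 0, 35]
    - [0, 0, -0.01, 0, 0, 0, 40]
    - [0, 0, -0.03, 0, 0, 0, 40]
    - [0, 0, -0.04, 0, 0, 0, 40]
    - [0, 0, -0.04, 0, 0, 0, 40]

```text
t: 9.05
eef_pos: [544.1, -89.7, 249.5]
tcp_rot: [3.138, 0.009, -0.676]
ft_force: [0.5, -0.2, -0.3]
opening: 0.403
```

Call:
play_rows:
  moves:
    - [-0.02, 0.03, 0, 0, 0, 0, 40]
    - [-0.04, 0.04, 0, 0, 0, 0, 40]
    - [-0.04, 0.04, 0, 0, 0, 0, 40]
    - [-0.04, 0.04, 0, 0, 0, 0, 40]
    - [-0.03, 0.03, 0, 0, 0, 0, 40]
    - [0, 0, 0, 0, 0, 0, 40]

```text
t: 9.65
eef_pos: [310.9, -121.8, 257.5]
tcp_rot: [3.142, -0.005, -0.673]
ft_force: [-0.0, 0.1, 0.6]
opening: 0.397
```

```bash
python3 st.py; python3 - <<'E'
from cell import *
from h import *
T=read_camera("top");S=read_camera("side")
A=cv2.resize(T["img"][150:240,240:340,::-1],None,fx=4,fy=4,interpolation=cv2.INTER_CUBIC)
B=cv2.resize(S["img"][140:230,240:340,::-1],None,fx=4,fy=4,interpolation=cv2.INTER_CUBIC)
cv2.imwrite("pics/f1.png",np.hstack([A,B]))
cv2.imwrite("pics/f1f.png",T["img"][:,:,::-1])
E
```

```text
t 9.65
eef_pos [ 310.9103 -121.8418  257.5172]
tcp_rot [ 3.1416 -0.0052 -0.6729]
ft_force [-0.0217  0.0651  0.6296]
moment [0.0751 0.0092 0.0016]
opening 0.397
tool fx,fy [-0.06 -0.04]
```

View pics/f1.png

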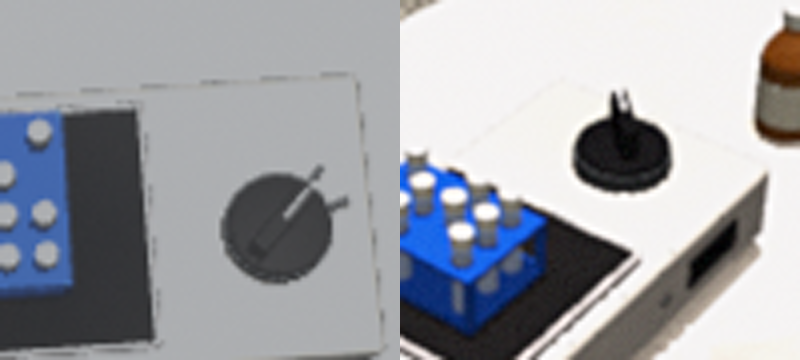

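```bash
python3 - <<'E'
from cell import *
from h import *
out=[]
for n,off in(("top",(280,175)),("side",(275,150))):
    c=read_camera(n);off=np.array(off);sc=8
    im=cv2.resize(c["img"][off[1]:off[1]+50,off[0]:off[0]+50,::-1],None,fx=sc,fy=sc,interpolation=cv2.INTER_CUBIC)
    for g,l,col in((.77,0,(0,255,0)),(.77,8.5,(0,0,255))):
        k=[546,-91,.094-g]
        a=np.linspace(0,6.283,60)
        for X in([[30,7,140+l],[30,-7,140+l],[-30,-7,140+l],[-30,7,140+l]],np.c_[39*np.cos(a),39*np.sin(a),0*a+110+l]):
            cv2.polylines(im,[np.round((proj(c,sh(k,X))-off+.5)*sc-.5).astype(int)],True,col,1)
    out.append(im)
cv2.imwrite("pics/f2.png",np.hstack(out))
E
```

```text
(no output)
```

View pics/f2.png

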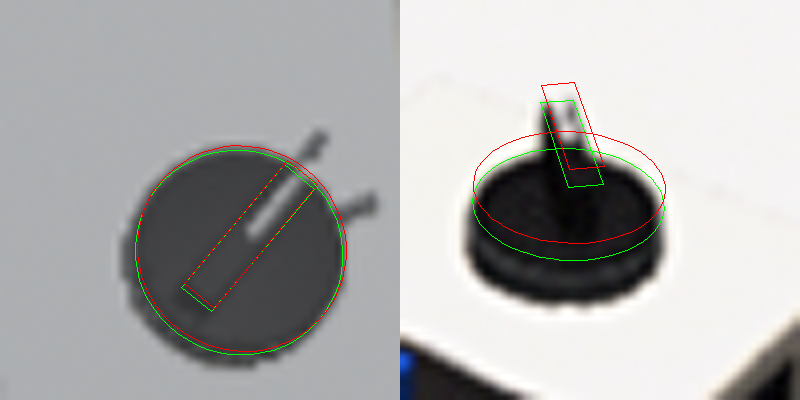

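The released knob matches the "home" (green) model at turn 0.77, with the pointer just past the first rib and no gap under the skirt. Handing in.

```bash
python3 -c "
from cell import *
print(job_done())"
```

```text
the job is handed in; nothing more can be done
None
```

The shaker is out of park. I lifted the knob about 11.5 mm, turned it clockwise, set it down on the ring at about 0.65 rad and felt for the detent in small steps. It dropped at about 0.77 rad. I followed it down, let go and backed the arm away, then handed in at about 10 s.

**Last checks:**
- **Height:** the gripper was back at its starting height (128.56 mm against 128.58 mm) with no vertical force. After release, the side picture fits the "home" model and not the 8.5 mm raised one.
- **Pointer:** it sits just past the first rib, inside the arc, but near that end. The 0.77 rad depends on my camera fit, so it could be off by a few hundredths.
- **Forces:** wrist readings, taken between moves, stayed within about 11 N.
- **Other objects:** I kept clear of the tube rack, bottle and tip box. I made no final picture comparison for them.

**Disagreement:** the two cameras placed the selector axis about 5 mm apart. I used a value between them, and closing the jaws on the knob bar confirmed it across the bar.

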